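# Press and cure a gel tip on the practice hand

### The arm

A 7-joint arm with a two-finger parallel gripper is mounted at the origin on the work surface. World frame = base frame: x ahead of the robot, y to its left, z up, the work surface at z = 0. Lengths are in m, angles in rad, forces in N, time in s.
With the tool pointing down it reaches from about 0.4 to 0.85 m from the base axis. Payload 4.4 kg.
Tool frame: the origin (TCP) lies at the centre of the arm's flange, where the gripper is bolted on; the fingertips stand 199 mm ahead of it and the grasp point (between the pads) lies 180 mm ahead of it; z points along the fingers, y is the line along which they close (so a half turn about z gives the same grasp; the last joint's range is limited). The gripper opens to 94 mm and grips with 3 to 60 N. Pads are 16 mm wide; open, the fingers measure 119 mm over their backs; the gripper's body (75 mm by 177 mm) begins 78 mm behind the grasp point.
Start: joints at [-1.368, 0.628, 0.038, 1.517, -0.027, 0.996, -0.02], TCP at [0.173, 0.627, 0.405] pointing down, gripper open.
Joint ranges: [-3.06, 3.06], [-0.37, 2.12], [-1.25, 1.32], [0.18, 2.47], [-1.1, 4.24], [0.23, 1.98], [-2.94, 2.94]. Speed limits (rad/s): [2.57, 2.57, 3.14, 3.14, 3.14, 3.14, 3.14].

### API

Orientations are given as a unit quaternion [x, y, z, w].
In Python, from rig import env gives the robot as it stands.
- The arm moves only by the tool apply_moves, never from a script. Its argument "motion" is a list of rows, each an object of numbers: "x", "y", "z": the shift along the tool's x, y, z in cm; "ax", "ay", "az": the turn, a rotation vector about the tool's x, y, z in degrees. In form: [{"x": .., "y": .., "z": .., "ax": .., "ay": .., "az": ..}, ...]. A call has 1 to 20 rows; each row shifts and turns the commanded pose from where the row before left it, along the tool's axes as they then stand; what a row does not reach is not made up. A row lasts 1/12 s, in which the tool goes at most 41.7 mm and 7.16 degrees, less where a joint would pass 70% of its speed; a pose out of reach is approached as far as the arm can. A call with a gripper value outside its range is refused whole. "jaw" is the opening, from 0 (shut) to 1 (fully open), set as the call begins (left out, the last holds). The fingers move at their own pace and stop on an object; "grip_force" is the grip in N (left out, the last holds). Time passes only in rows, so rows that do not move let the fingers close. It gives the time, the measured TCP pose, the force, the opening and the grip force at its end, in the units of the state.
- env.read_state(): the state, without advancing time (a new reading comes with each control period).
- env.camera(name): name is "scene" or "top" or "wrist"; returns a dict with "frame" (400x640x3 uint8, red, green, blue), "K" (3x3 intrinsics, pixels), "origin" and "attitude" of the camera in the world; the wrist camera has in their place "T_tool_cam" (4x4, takes a point from camera to tool coordinates, whose origin is the TCP and whose axes are the flange's). Camera axes: x right, y up, looking along -z (the intrinsics and any distortion apply to the point x, -y, -z); pixel columns grow to the right and rows downward; lengths in m; the calibration is good to about 2 mm. A picture is of the moment at which its call begins: read the wrist's pose just before it. There is no depth.
- env.sign_off(): hands the job in; it is judged then, once.
The state is a dict: "clock": time; "qpos": joint angles; "qvel": joint speeds; "tau": joint torques, N m; "tcp_pos": TCP position; "ee_rot": TCP orientation; "ft_force": force on the tool from outside, world axes, zero at the start; "torque": the same for the moment, N m; "grip_width": finger opening in m; "grip_force": force on a finger pad.
Only numpy, scipy, OpenCV 4.12 (cv2) and the standard library are available. Lean on these libraries where they do the work, as an engineer would, in place of code of your own. Each camera call takes 0.05 s, during which the arm holds its last target. There are 200 camera calls.

### The job

The arch-shaped lamp is standing over the fingers of the practice hand: lift it off and stand it on its feet in the middle of the empty tool mat. Then take the press torch out of its charging dock, set its sprung foot on the pencilled cross of the one long nail tip, with the torch square to the nail's surface, and press lightly, so that the foot is pushed in about half-way. Finish while holding the torch pressed there, still gripped and steady, and leave everything else on the desk where it stands.

Things in the scene. Friction and masses are not known exactly. Their poses are not given: they have to be found in the camera images.
- arch_lamp: loose white arch lamp, 130 to 210 g, standing over the fingertips of the hand: a top block 48 mm deep (its x) and 144 mm wide (its y), 78 to 108 mm above the feet, on two legs 8 mm thick at the ends of its width. Origin midway between the feet, on the level they stand on; z up. Grip it across the 48 mm depth; the hand behind it (+x) is under 50 mm high, the nails below it under 72 mm
- tool_mat: flat empty grey tool mat with fine ribs, 220 x 220 mm, 3 mm thick, fixed on the desk left or right of the practice hand. Origin in its middle, on the desk (its upper face is 3 mm above); z up
- dock: fixed white charging dock, a block 66 x 66 mm on a foot 84 x 84 mm, 56 mm tall, on the other side of the hand from the mat, with one round upright well, 23.5 mm wide and 50 mm deep, in the middle of its top. Small bottles stand by its +y and -y sides and a pusher lies behind it (+x). Origin under its middle, on the desk; z up
- torch: loose press torch, 90 to 160 g: round white body 27 mm thick, 82 mm long (first 13 mm a 31 mm collar), a steel nose 20 mm thick, 28 mm long, then the sprung foot. Stands upright, foot down, in the dock, collar on the dock's top. Origin on its axis at the collar's underside; z along the axis, away from the foot, whose face is 42 mm from the origin when out. Grip 15 to 75 mm above the origin
- press_foot (a joint): how far the torch's sprung foot is pushed in along the torch's axis, m: 0 is fully out, 0.010 is against its stop. The spring pushes with 1 N at the start of its travel and 5 N at the end (0.4 N per mm)
- foot_face (a point): centre of the flat round face of the press foot, 12 mm in diameter; z along the torch's axis towards its body
- cross (a point): centre of the small dark pencilled cross (7 x 5 mm) on top of the long nail tip, 60 mm above the desk. z stands square to the nail's surface, pointing out of the nail (it leans 18 degrees from vertical, towards the wrist); x lies along the nail towards the wrist, y across it
- long_tip: fixed long pale nail tip, 14 mm wide and 36 mm long, curved across, the only long one: it sticks out about 11 mm beyond its fingertip. It may be on any of the four fingers. Origin at the cross; z up, x level towards the wrist
- practice_hand: fixed skin-coloured practice hand, palm down, four parallel fingers (16 mm thick, 22 mm apart) pointing along its -x, roughly to the robot, and sloping up to their tips on a black rest; three have short bare nails. A mount stands behind the wrist. Origin on the desk below the fingertips; z up. Fingertips 60 mm high, the rest under 50 mm; reaches 0.28 m from the origin along +x
- polish_bottle: loose bystander, not to be disturbed: small red nail-polish bottle with a black cap, 30 mm wide, 70 mm tall, beside the palm of the practice hand. Origin under its middle, on the desk; z up
- oil_bottle: loose bystander, not to be disturbed: small brown dropper bottle, 28 mm wide, 72 mm tall, beside the dock. Origin under its middle, on the desk; z up
- powder_jar: loose bystander, not to be disturbed: low round jar with a white lid, 51 mm wide, 36 mm tall, beside the dock. Origin under its middle, on the desk; z up
- buffer_block: loose bystander, not to be disturbed: grey sanding block, 95 x 28 x 28 mm, lying beside the wrist of the practice hand. Origin under its middle, on the desk; z up
- pusher: loose bystander, not to be disturbed: thin steel cuticle pusher, 130 mm long, 9 mm thick, lying behind the dock. Origin under its middle, on the desk; z up
- nail_file: loose bystander, not to be disturbed: flat nail file, 19 x 178 x 5 mm, lying at the back. Origin under its middle, on the desk; z up
- dust_brush: loose bystander, not to be disturbed: black round dust brush standing on its handle, 50 mm wide, 86 mm tall, at the back. Origin under its middle, on the desk; z up
- dappen_dish: loose bystander, not to be disturbed: little white bowl, 52 mm wide, 34 mm tall, at the back. Origin under its middle, on the desk; z up
Mind the look-alikes: they are no part of the job. What is shaped like the dock but black is not meant. Leave any purple look-alike of the arch_lamp alone.

How it is judged:
On the way, in this order (a step that is already met when the one before it is completed fails the run):
1. the arch lamp stands on its feet in the middle of the tool mat, let go (horizontal distance between arch_lamp and tool_mat below 0.05 m and height (world z) of arch_lamp below 0.008 m and angle between arch_lamp's own z axis and vertical below 0.1 rad and contact force between arch_lamp and the fingers below 0.1 N and linear speed of arch_lamp below 0.02 m/s), for 0.3 s.
2. the torch is gripped and lifted clear of its dock (contact force between torch and the fingers above 1 N and contact force between torch and dock below 0.1 N and height (world z) of foot_face above 0.062 m), for 0.2 s.
At the end, for the whole second after the job is handed in: Lamp on its feet, let go, within 50 mm of the mat's middle. Torch gripped, at rest, out of the dock: foot face within 5 mm of the cross, axis within 8 degrees of square to the nail, foot pushed in 2 to 8.5 mm of 10, pressing the long tip with 1 to 7 N and touching no other part of the hand (all of step 1 and contact force between torch and the fingers above 1 N and contact force between torch and dock below 0.1 N and distance between foot_face and cross below 0.005 m and angle between the z axis of foot_face and the z axis of cross, either way round below 0.14 rad and value of joint press_foot between 0.002 and 0.0085 m and contact force between torch and long_tip between 1 and 7 N and linear speed of torch below 0.01 m/s and contact force between torch and practice_hand below 0.2 N); the arm keeps its last pose, push and grip.
It fails at once if a loose bystander is shifted by over 30 mm or tipped over (distance of any of polish_bottle, oil_bottle, powder_jar, buffer_block, pusher, nail_file, dust_brush, dappen_dish from where it was at the start of the episode above 0.03 m or angle between any of polish_bottle, oil_bottle, powder_jar, buffer_block, pusher, nail_file, dust_brush, dappen_dish's own z axis and vertical above 0.5 rad).
It fails at once if the long tip is pressed hard, with over 15 N (contact force between torch and long_tip above 15 N).
It also fails if it takes over 58 s, if anything falls off the work surface, if the arm or the gripper's body presses on something with over 40 N, if the wrist force passes 120 N, or if a joint passes its speed limit or range.

## Working session

There is one attempt and no reset: what is moved stays moved. The work goes in short steps, Python scripts to look and compute and a tool call to move; the robot and the scene stay as the last step left them, time stands still between calls to the robot, and variables do not carry over. Pictures are saved under pics/ and viewed, at most 10 in all, crops included, and the job is handed in when it is done.

Besides the shell and the picture viewer there is one more tool, called after "Request:" by a JSON object that holds its "fn" and its "kwargs", one argument or row to a line. apply_moves: Moves the arm, as the interface text tells. Its arguments: {"type":"object","properties":{"motion":{"type":"array"},"jaw":{"type":"number"},"grip_force":{"type":"number"}},"required":["motion"]}

```bash
mkdir -p pics; ls
cat > h.py <<'E'
import numpy as np, cv2
from scipy.spatial.transform import Rotation as R
from rig import env
def att(a):
    a=np.array(a,float)
    return a if a.shape==(3,3) else R.from_quat(a).as_matrix()
def cam(n):
    s=env.read_state(); c=env.camera(n)
    if n=='wrist':
        T=np.array(c['T_tool_cam']); Rt=att(s['ee_rot']); 
        c['O']=Rt@T[:3,3]+s['tcp_pos']; c['A']=Rt@T[:3,:3]
    else: c['O']=np.array(c['origin']); c['A']=att(c['attitude'])
    c['K']=np.array(c['K']); return c
def ray(c,u,v):
    d=np.linalg.inv(c['K'])@[u,v,1]; d=c['A']@(d*[1,-1,-1]); return c['O'],d/np.linalg.norm(d)
def onz(c,u,v,z):
    o,d=ray(c,u,v); return o+d*(z-o[2])/d[2]
def proj(c,p):
    q=(c['A'].T@(np.array(p)-c['O']))*[1,-1,-1]; q=c['K']@q; return q[:2]/q[2]
def save(c,n,box=None,k=1):
    f=c['frame'][:,:,::-1]
    if box: f=f[box[1]:box[3],box[0]:box[2]]
    cv2.imwrite('pics/'+n,cv2.resize(f,None,fx=k,fy=k,interpolation=cv2.INTER_CUBIC))
E
python3 - <<'E'
from h import *
import pickle
d={n:cam(n) for n in('top','scene')}
pickle.dump(d,open('c0.pkl','wb'))
for n,c in d.items():
    save(c,n+'0.png'); print(n,[k for k in c],c['O'].round(3),c['A'].round(3).tolist(),c['K'].tolist())
f=np.vstack([c['frame'] for c in d.values()])[:,:,::-1]
cv2.imwrite('pics/both.png',cv2.resize(f,(480,600)))
print(env.read_state())
E
```

```text
pics
top ['frame', 'K', 'origin', 'attitude', 'O', 'A'] [ 0.37  -0.004  1.446] [[-0.015, 0.993, -0.121], [-1.0, -0.015, -0.001], [-0.003, 0.121, 0.993]] [[447.9967075120844, 0.0, 306.9548775790271], [0.0, 447.9967075120844, 188.31655957265139], [0.0, 0.0, 1.0]]
scene ['frame', 'K', 'origin', 'attitude', 'O', 'A'] [ 1.416 -0.236  0.675] [[0.24, -0.545, 0.803], [0.971, 0.12, -0.208], [0.017, 0.83, 0.558]] [[461.5257501744412, 0.0, 318.4740502116224], [0.0, 461.5257501744412, 195.23715225841053], [0.0, 0.0, 1.0]]
{'clock': 0.1, 'qpos': array([-1.36776146,  0.6292241 ,  0.03843281,  1.51822473, -0.02696985,
        0.99628535, -0.01999325]), 'qvel': array([-1.69819487e-03, -1.77569222e-03,  9.41723510e-04, -2.69926316e-03,
       -1.25478008e-04,  1.57952897e-03,  8.95400082e-05]), 'tau': array([ 2.67077470e-03, -5.50791514e+01,  1.14705540e+00, -1.87117052e+01,
       -5.22212649e-02,  1.92754524e-02,  5.21341076e-05]), 'tcp_pos': array([0.17254552, 0.62642445, 0.40387857]), 'ee_rot': array([ 1.33996231e-01,  9.90981509e-01, -8.06607422e-04, -9.30252077e-05]), 'ft_force': array([ 0.2601986 , -0.53458412, -0.09509084]), 'torque': array([ 0.01981741,  0.05363519, -0.00403739]), 'grip_force': 0.0, 'grip_width': 0.09400154368873112}
```

View pics/top0.png

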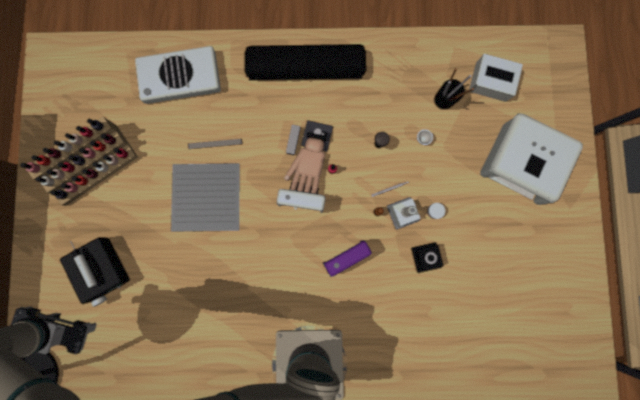

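View pics/scene0.png

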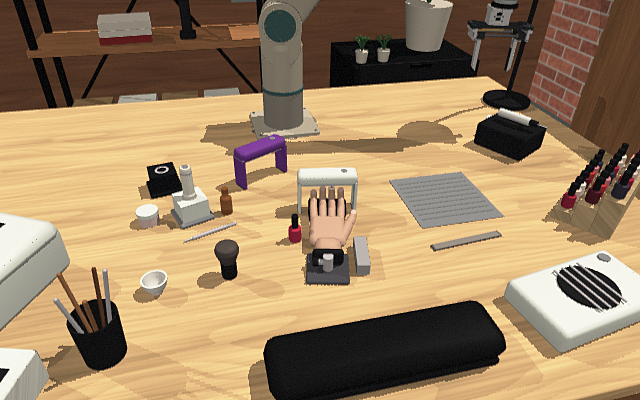

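The top view shows the white arch lamp at (301,201) over the fingers, with the purple look-alike at (347,258) to be left alone. The mat is at (206,197). The white dock with the torch is at (406,212), and the black look-alike is at (428,257). I'll measure these and confirm in one crop.

```bash
cat > m.py <<'E'
from h import *
import pickle
d=pickle.load(open('c0.pkl','rb')); t=d['top']; s=d['scene']
hsv=cv2.cvtColor(t['frame'],cv2.COLOR_RGB2HSV)
def blob(m,box,name,z):
    x0,y0,x1,y1=box; k=np.zeros(m.shape,np.uint8); k[y0:y1,x0:x1]=m[y0:y1,x0:x1]
    cs,_=cv2.findContours(k,cv2.RETR_EXTERNAL,cv2.CHAIN_APPROX_NONE); c=max(cs,key=cv2.contourArea)
    P=np.array([onz(t,u,v,z)[:2] for u,v in c[:,0]],np.float32)
    r=cv2.minAreaRect(P); print(name,cv2.contourArea(c),cv2.minAreaRect(c),'->',np.round(r[0],4),np.round(r[1],4),round(r[2],2))
S,V=hsv[...,1],hsv[...,2]
w=((S<60)&(V>120)).astype(np.uint8)
for z in(.08,.095,.11): blob(w,(270,180,335,220),'lamp',z)
for z in(.056,): blob(w,(385,190,424,232),'dock',z)
g=((S<60)&(V>60)).astype(np.uint8)
blob(g,(165,155,248,240),'mat',.003)
a=cv2.resize(t['frame'][180:230,270:340],None,fx=8,fy=8,interpolation=2)[:,:,::-1]
b=cv2.resize(s['frame'][150:250,130:370],None,fx=3,fy=3,interpolation=2)[:,:,::-1]
c=cv2.resize(t['frame'][185:240,380:450],None,fx=3,fy=3,interpolation=2)[:,:,::-1]
im=np.zeros((600,780,3),np.uint8); im[:280,:392]=cv2.resize(a,(392,280)); im[:220,400:680]=cv2.resize(c,(280,220)); im[290:590,:720]=b
cv2.imwrite('pics/crop1.png',im)
E
python3 m.py
```

```text
lamp 674.0 ((300.23248291015625, 200.69459533691406), (47.36064147949219, 18.0396728515625), 8.972626686096191) -> [0.4994 0.0182] [0.1451 0.0554] 80.12
lamp 674.0 ((300.23248291015625, 200.69459533691406), (47.36064147949219, 18.0396728515625), 8.972626686096191) -> [0.498 0.018] [0.1435 0.0548] 80.12
lamp 674.0 ((300.23248291015625, 200.69459533691406), (47.36064147949219, 18.0396728515625), 8.972626686096191) -> [0.4966 0.0177] [0.1419 0.0542] 80.12
dock 456.0 ((405.8276062011719, 211.0689697265625), (23.76900291442871, 22.2834415435791), 68.19859313964844) -> [ 0.465  -0.3087] [0.0733 0.0698] 19.76
mat 4394.5 ((205.0, 197.0), (66.0, 68.0), 90.0) -> [0.5242 0.3279] [0.2199 0.2149] 89.16
```

View pics/crop1.png

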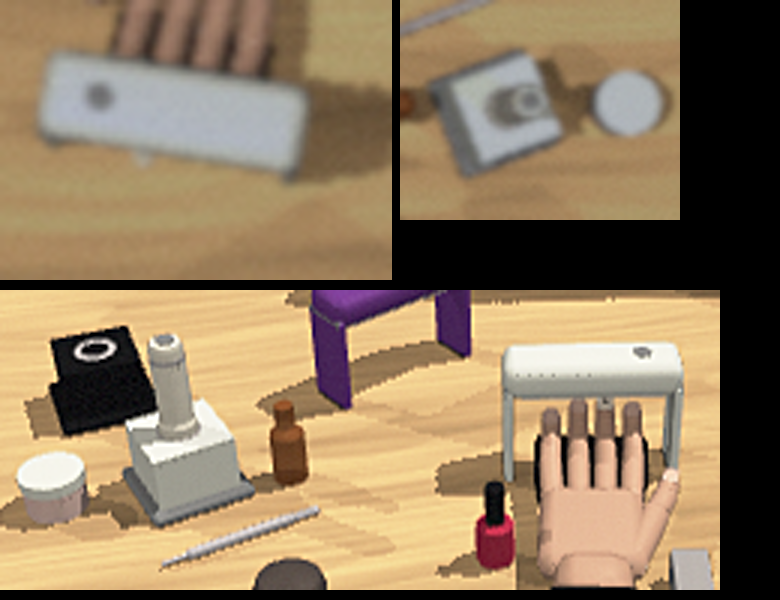

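The crop confirms both targets: the white arch with the hand under it, and the white dock holding the torch. The long nail pokes out at about (296,208) in the top frame. Next I'll plan the approach above the lamp.

```bash
cat > plan.py <<'E'
from h import *
from scipy.linalg import logm
def T(p,Rm):
    M=np.eye(4);M[:3,:3]=Rm;M[:3,3]=p;return M
def down(yaw): # tool y along azimuth yaw(deg), z down
    a=np.radians(yaw); y=np.array([np.cos(a),np.sin(a),0]); z=np.array([0,0,-1.]); return np.column_stack([np.cross(y,z),y,z])
def cur():
    s=env.read_state(); return T(s['tcp_pos'],att(s['ee_rot']))
def step(M,r):
    q=R.from_rotvec(np.radians([r.get(k,0) for k in('ax','ay','az')])).as_matrix()
    return M@T(np.array([r.get(k,0) for k in 'xyz'])/100,q)
def plan(A,B,N=1,verbose=True):
    """delta A->B in tool axes: straight (cm, deg) and as N equal twist rows"""
    D=np.linalg.inv(A)@B; rv=np.degrees(R.from_matrix(D[:3,:3]).as_rotvec())
    print('delta cm',(D[:3,3]*100).round(2),'deg',rv.round(2))
    if N>1:
        from scipy.linalg import fractional_matrix_power as f
        E=np.real(f(D,1/N)); print(N,'rows: cm',(E[:3,3]*100).round(3),'deg',np.degrees(R.from_matrix(E[:3,:3]).as_rotvec()).round(3))
E
python3 - <<'E'
from plan import *
print(np.array(cam('wrist')['T_tool_cam']).round(3).tolist())
plan(cur(),T([.501,.018,.38],down(-9.9)),24)
E
```

```text
[[-0.001, 0.961, 0.277, 0.08], [1.0, 0.001, -0.001, 0.0], [-0.001, 0.277, -0.961, 0.02], [0.0, 0.0, 0.0, 1.0]]
delta cm [-47.83 -49.93   2.47] deg [-7.00e-02  6.00e-02  8.45e+01]
24 rows: cm [-3.143 -0.316  0.101] deg [-3.000e-03  3.000e-03  3.521e+00]
```

Request:
{"fn": "apply_moves", "kwargs": {
  "motion": [
    {"x": -3.14, "y": -0.32, "z": 0.1, "az": 3.5},
    {"x": -3.14, "y": -0.32, "z": 0.1, "az": 3.5},
    {"x": -3.14, "y": -0.32, "z": 0.1, "az": 3.5},
    {"x": -3.14, "y": -0.32, "z": 0.1, "az": 3.5},
    {"x": -3.14, "y": -0.32, "z": 0.1, "az": 3.5},
    {"x": -3.14, "y": -0.32, "z": 0.1, "az": 3.5},
    {"x": -3.14, "y": -0.32, "z": 0.1, "az": 3.5},
    {"x": -3.14, "y": -0.32, "z": 0.1, "az": 3.5},
    {"x": -3.14, "y": -0.32, "z": 0.1, "az": 3.5},
    {"x": -3.14, "y": -0.32, "z": 0.1, "az": 3.5},
    {"x": -3.14, "y": -0.32, "z": 0.1, "az": 3.5},
    {"x": -3.14, "y": -0.32, "z": 0.1, "az": 3.5},
    {"x": -3.14, "y": -0.32, "z": 0.1, "az": 3.5},
    {"x": -3.14, "y": -0.32, "z": 0.1, "az": 3.5},
    {"x": -3.14, "y": -0.32, "z": 0.1, "az": 3.5},
    {"x": -3.14, "y": -0.32, "z": 0.1, "az": 3.5},
    {"x": -3.14, "y": -0.32, "z": 0.1, "az": 3.5},
    {"x": -3.14, "y": -0.32, "z": 0.1, "az": 3.5},
    {"x": -3.14, "y": -0.32, "z": 0.1, "az": 3.5},
    {"x": -3.14, "y": -0.32, "z": 0.1, "az": 3.5}
  ],
  "jaw": 0.9,
  "grip_force": 20
}}

```text
invalid input
```

Request:
{"fn": "apply_moves", "kwargs": {
  "motion": [
    {"x": -3.14, "y": -0.32, "z": 0.1, "az": 3.5},
    {"x": -3.14, "y": -0.32, "z": 0.1, "az": 3.5},
    {"x": -3.14, "y": -0.32, "z": 0.1, "az": 3.5},
    {"x": -3.14, "y": -0.32, "z": 0.1, "az": 3.5},
    {},
    {}
  ]
}}

```text
invalid input
```

Run:
```python
from plan import *
import pickle
c=cam('wrist'); pickle.dump(c,open('w1.pkl','wb')); save(c,'w1.png')
s=env.read_state(); print(s['tcp_pos'],c['O'])
plan(cur(),T([.501,.018,.38],down(-9.9)))
```

```text
[0.17254822 0.62652135 0.40411089] [0.09539768 0.6478059  0.3835995 ]
delta cm [-47.83 -49.94   2.47] deg [-5.00e-02  5.00e-02  8.45e+01]
```

View pics/w1.png

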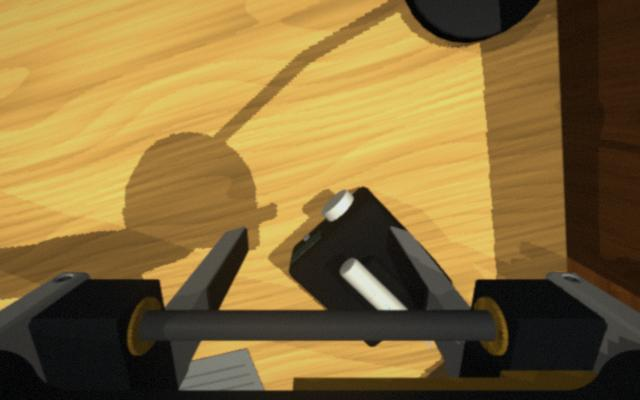

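The moves were refused, probably because each row needs all six keys. The picture shows the start pose, with only a black holder between the fingers.

Request:
{"fn": "apply_moves", "kwargs": {
  "motion": [
    {"x": -3.14, "y": -0.32, "z": 0.1, "ax": 0, "ay": 0, "az": 3.5},
    {"x": -3.14, "y": -0.32, "z": 0.1, "ax": 0, "ay": 0, "az": 3.5},
    {"x": -3.14, "y": -0.32, "z": 0.1, "ax": 0, "ay": 0, "az": 3.5},
    {"x": -3.14, "y": -0.32, "z": 0.1, "ax": 0, "ay": 0, "az": 3.5},
    {"x": -3.14, "y": -0.32, "z": 0.1, "ax": 0, "ay": 0, "az": 3.5},
    {"x": -3.14, "y": -0.32, "z": 0.1, "ax": 0, "ay": 0, "az": 3.5},
    {"x": -3.14, "y": -0.32, "z": 0.1, "ax": 0, "ay": 0, "az": 3.5},
    {"x": -3.14, "y": -0.32, "z": 0.1, "ax": 0, "ay": 0, "az": 3.5},
    {"x": -3.14, "y": -0.32, "z": 0.1, "ax": 0, "ay": 0, "az": 3.5},
    {"x": -3.14, "y": -0.32, "z": 0.1, "ax": 0, "ay": 0, "az": 3.5},
    {"x": -3.14, "y": -0.32, "z": 0.1, "ax": 0, "ay": 0, "az": 3.5},
    {"x": -3.14, "y": -0.32, "z": 0.1, "ax": 0, "ay": 0, "az": 3.5}
  ],
  "jaw": 0.9,
  "grip_force": 20
}}

```text
clock: 1.2
tcp_pos: [0.4553, 0.385, 0.3925]
ee_rot: [0.482, 0.876, 0.0, 0.0]
ft_force: [0.8, -0.0, -0.3]
grip_width: 0.0846
grip_force: 0.0
```

Request:
{"fn": "apply_moves", "kwargs": {
  "motion": [
    {"x": -3.14, "y": -0.32, "z": 0.1, "ax": 0, "ay": 0, "az": 3.5},
    {"x": -3.14, "y": -0.32, "z": 0.1, "ax": 0, "ay": 0, "az": 3.5},
    {"x": -3.14, "y": -0.32, "z": 0.1, "ax": 0, "ay": 0, "az": 3.5},
    {"x": -3.14, "y": -0.32, "z": 0.1, "ax": 0, "ay": 0, "az": 3.5},
    {"x": -3.14, "y": -0.32, "z": 0.1, "ax": 0, "ay": 0, "az": 3.5},
    {"x": -3.14, "y": -0.32, "z": 0.1, "ax": 0, "ay": 0, "az": 3.5},
    {"x": -3.14, "y": -0.32, "z": 0.1, "ax": 0, "ay": 0, "az": 3.5},
    {"x": -3.14, "y": -0.32, "z": 0.1, "ax": 0, "ay": 0, "az": 3.5},
    {"x": -3.14, "y": -0.32, "z": 0.1, "ax": 0, "ay": 0, "az": 3.5},
    {"x": -3.14, "y": -0.32, "z": 0.1, "ax": 0, "ay": 0, "az": 3.5},
    {"x": -3.14, "y": -0.32, "z": 0.1, "ax": 0, "ay": 0, "az": 3.5},
    {"x": -3.14, "y": -0.32, "z": 0.1, "ax": 0, "ay": 0, "az": 3.5},
    {"x": 0, "y": 0, "z": 0, "ax": 0, "ay": 0, "az": 0},
    {"x": 0, "y": 0, "z": 0, "ax": 0, "ay": 0, "az": 0}
  ]
}}

```text
clock: 2.37
tcp_pos: [0.5026, 0.0173, 0.3808]
ee_rot: [0.764, 0.645, -0.0, 0.0]
ft_force: [-0.2, -0.0, 0.1]
grip_width: 0.0847
grip_force: 0.0
```

Run:
```python
from plan import *
import pickle
c=cam('wrist'); pickle.dump(c,open('w1.pkl','wb')); save(c,'w1.png')
s=env.read_state(); print(s['tcp_pos'],c['O'])
plan(cur(),T([.501,.018,.38],down(-9.9)))
```

```text
[0.50293424 0.0190576  0.38069451] [0.51725903 0.09715846 0.36042076]
delta cm [-0.14 -0.17  0.07] deg [-0.01 -0.03  0.47]
```

View pics/w1.png

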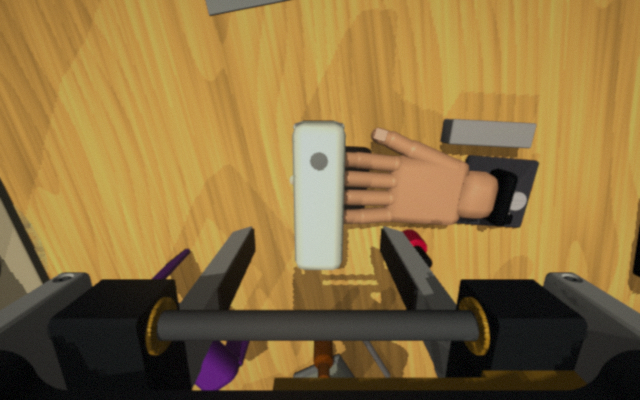

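The lamp is at columns 293–345, rows 121–268. It sits centred between the fingers and is upright in the image. I'll measure it at its top height.

Run:
```python
from plan import *
import pickle
c=pickle.load(open('w1.pkl','rb'))
f=c['frame'].astype(int); m=((f.min(2)>120)&(f.max(2)-f.min(2)<40)).astype(np.uint8)
k=np.zeros_like(m);k[105:285,285:355]=m[105:285,285:355]
cs,_=cv2.findContours(k,0,1);q=max(cs,key=cv2.contourArea)
for z in(.1,.108):
    r=cv2.minAreaRect(np.array([onz(c,u,v,z)[:2] for u,v in q[:,0]],np.float32)); print(z,cv2.minAreaRect(q),np.round(r[0],4),np.round(r[1],4),r[2])
P=np.array([*r[0]])
for g in[(P[0],P[1])]: plan(cur(),T([*g,.277],down(-9.9)))
```

```text
0.1 ((316.0999755859375, 195.50250244140625), (51.05904769897461, 145.65447998046875), 1.4320961236953735) [0.5034 0.0201] [0.1422 0.0472] 80.30856323242188
0.108 ((316.0999755859375, 195.50250244140625), (51.05904769897461, 145.65447998046875), 1.4320961236953735) [0.5038 0.0225] [0.1378 0.0457] 80.30859375
delta cm [ 0.35  0.03 10.37] deg [-0.01 -0.03  0.47]
```

Request:
{"fn": "apply_moves", "kwargs": {
  "motion": [
    {"x": 0.15, "y": 0, "z": 2.2, "ax": 0, "ay": 0, "az": 0.4},
    {"x": 0, "y": 0, "z": 2.2, "ax": 0, "ay": 0, "az": 0},
    {"x": 0, "y": 0, "z": 2.0, "ax": 0, "ay": 0, "az": 0},
    {"x": 0, "y": 0, "z": 1.6, "ax": 0, "ay": 0, "az": 0},
    {"x": 0, "y": 0, "z": 1.4, "ax": 0, "ay": 0, "az": 0},
    {"x": 0, "y": 0, "z": 1.0, "ax": 0, "ay": 0, "az": 0},
    {"x": 0, "y": 0, "z": 0, "ax": 0, "ay": 0, "az": 0},
    {"x": 0, "y": 0, "z": 0, "ax": 0, "ay": 0, "az": 0}
  ]
}}

```text
clock: 3.08
tcp_pos: [0.5033, 0.0214, 0.2764]
ee_rot: [0.764, 0.645, -0.0, -0.0]
ft_force: [0.0, -0.8, 0.2]
grip_width: 0.0846
grip_force: 0.0
```

Request:
{"fn": "apply_moves", "kwargs": {
  "motion": [
    {"x": 0, "y": 0, "z": 0, "ax": 0, "ay": 0, "az": 0},
    {"x": 0, "y": 0, "z": 0, "ax": 0, "ay": 0, "az": 0},
    {"x": 0, "y": 0, "z": 0, "ax": 0, "ay": 0, "az": 0},
    {"x": 0, "y": 0, "z": 0, "ax": 0, "ay": 0, "az": 0},
    {"x": 0, "y": 0, "z": 0, "ax": 0, "ay": 0, "az": 0},
    {"x": 0, "y": 0, "z": 0, "ax": 0, "ay": 0, "az": 0},
    {"x": 0, "y": 0, "z": 0, "ax": 0, "ay": 0, "az": 0},
    {"x": 0, "y": 0, "z": 0, "ax": 0, "ay": 0, "az": 0}
  ],
  "jaw": 0,
  "grip_force": 25
}}

```text
clock: 3.75
tcp_pos: [0.5033, 0.0205, 0.2769]
ee_rot: [0.765, 0.644, 0.0, 0.0]
ft_force: [-0.4, -0.3, 2.5]
grip_width: 0.0478
grip_force: 25.0
```

Request:
{"fn": "apply_moves", "kwargs": {
  "motion": [
    {"x": 0, "y": 0, "z": -1, "ax": 0, "ay": 0, "az": 0},
    {"x": 0, "y": 0, "z": -2, "ax": 0, "ay": 0, "az": 0},
    {"x": 0, "y": 0, "z": -2.5, "ax": 0, "ay": 0, "az": 0},
    {"x": 0, "y": 0, "z": -2.5, "ax": 0, "ay": 0, "az": 0},
    {"x": 0, "y": 0, "z": -2, "ax": 0, "ay": 0, "az": 0},
    {"x": 1, "y": -0.1, "z": 0, "ax": 0, "ay": 0, "az": 0},
    {"x": 2.6, "y": -0.3, "z": 0, "ax": 0, "ay": 0, "az": 0},
    {"x": 3, "y": -0.3, "z": 0, "ax": 0, "ay": 0, "az": 0},
    {"x": 3, "y": -0.3, "z": 0, "ax": 0, "ay": 0, "az": 0},
    {"x": 3, "y": -0.3, "z": 0, "ax": 0, "ay": 0, "az": 0},
    {"x": 3, "y": -0.3, "z": 0, "ax": 0, "ay": 0, "az": 0},
    {"x": 3, "y": -0.3, "z": 0, "ax": 0, "ay": 0, "az": 0},
    {"x": 3, "y": -0.3, "z": 0, "ax": 0, "ay": 0, "az": 0},
    {"x": 3, "y": -0.3, "z": 0, "ax": 0, "ay": 0, "az": 0},
    {"x": 3, "y": -0.3, "z": 0, "ax": 0, "ay": 0, "az": 0},
    {"x": 2, "y": -0.3, "z": 0, "ax": 0, "ay": 0, "az": 0},
    {"x": 1, "y": -0.3, "z": 0, "ax": 0, "ay": 0, "az": 0},
    {"x": 0, "y": 0, "z": 0, "ax": 0, "ay": 0, "az": 0},
    {"x": 0, "y": 0, "z": 0, "ax": 0, "ay": 0, "az": 0}
  ]
}}

```text
clock: 5.33
tcp_pos: [0.5212, 0.3273, 0.376]
ee_rot: [0.765, 0.644, -0.001, 0.0]
ft_force: [-0.0, -0.3, -0.3]
grip_width: 0.0485
grip_force: 25.0
```

Run:
```python
from plan import *
import pickle
plan(cur(),T([.524,.328,.2815],down(-9.9)))
d={'top':cam('top'),'scene':cam('scene')}; pickle.dump(d,open('c1.pkl','wb'))
t=d['top']; s=d['scene']
im=np.zeros((600,780,3),np.uint8)
a=s['frame'][130:290,150:460]; im[:400,:775]=cv2.resize(a,(775,400),interpolation=2)[:,:,::-1]
b=t['frame'][155:235,160:340]; im[402:582,:405]=cv2.resize(b,(405,180),interpolation=2)[:,:,::-1]
x=s['frame'][175:225,295:365]; im[402:592,410:676]=cv2.resize(x,(266,190),interpolation=2)[:,:,::-1]
cv2.imwrite('pics/c2.png',im)
print(env.read_state()['grip_width'])
```

```text
delta cm [0.14 0.27 9.45] deg [-0.06  0.12  0.11]
0.04795631104347774
```

View pics/c2.png

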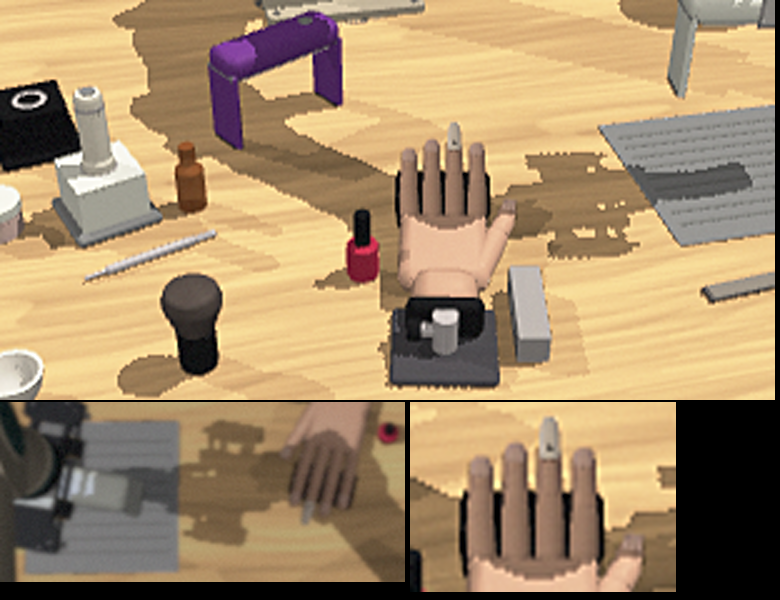

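The lamp hangs over the mat. The long nail is on the third finger from the image left, at about scene px (332,184). Now I'll lower the lamp.

Request:
{"fn": "apply_moves", "kwargs": {
  "motion": [
    {"x": 0.14, "y": 0.27, "z": 2, "ax": 0, "ay": 0, "az": 0},
    {"x": 0, "y": 0, "z": 2.2, "ax": 0, "ay": 0, "az": 0},
    {"x": 0, "y": 0, "z": 2, "ax": 0, "ay": 0, "az": 0},
    {"x": 0, "y": 0, "z": 1.6, "ax": 0, "ay": 0, "az": 0},
    {"x": 0, "y": 0, "z": 0.8, "ax": 0, "ay": 0, "az": 0},
    {"x": 0, "y": 0, "z": 0.5, "ax": 0, "ay": 0, "az": 0},
    {"x": 0, "y": 0, "z": 0.3, "ax": 0, "ay": 0, "az": 0},
    {"x": 0, "y": 0, "z": 0.15, "ax": 0, "ay": 0, "az": 0},
    {"x": 0, "y": 0, "z": 0, "ax": 0, "ay": 0, "az": 0},
    {"x": 0, "y": 0, "z": 0, "ax": 0, "ay": 0, "az": 0}
  ]
}}

```text
clock: 6.27
tcp_pos: [0.5249, 0.3289, 0.282]
ee_rot: [0.765, 0.644, 0.001, 0.0]
ft_force: [-0.2, 0.9, -2.6]
grip_width: 0.0476
grip_force: 25.0
```

Request:
{"fn": "apply_moves", "kwargs": {
  "motion": [
    {"x": 0, "y": 0, "z": 0, "ax": 0, "ay": 0, "az": 0},
    {"x": 0, "y": 0, "z": 0, "ax": 0, "ay": 0, "az": 0},
    {"x": 0, "y": 0, "z": 0, "ax": 0, "ay": 0, "az": 0},
    {"x": 0, "y": 0, "z": 0, "ax": 0, "ay": 0, "az": 0},
    {"x": 0, "y": 0, "z": 0, "ax": 0, "ay": 0, "az": 0},
    {"x": 0, "y": 0, "z": 0, "ax": 0, "ay": 0, "az": 0},
    {"x": 0, "y": 0, "z": -1, "ax": 0, "ay": 0, "az": 0},
    {"x": 0, "y": 0, "z": -2, "ax": 0, "ay": 0, "az": 0},
    {"x": 0, "y": 0, "z": -3, "ax": 0, "ay": 0, "az": 0},
    {"x": 0, "y": 0, "z": -3, "ax": 0, "ay": 0, "az": 0},
    {"x": 0, "y": 0, "z": -3, "ax": 0, "ay": 0, "az": 0}
  ],
  "jaw": 0.9
}}

```text
clock: 7.18
tcp_pos: [0.5245, 0.3285, 0.4031]
ee_rot: [0.765, 0.644, -0.0, 0.0]
ft_force: [0.3, -0.6, 0.0]
grip_width: 0.0844
grip_force: 0.0
```

Run:
```python
from plan import *
import pickle
d=pickle.load(open('c1.pkl','rb'))
print('nail tip top',onz(d['top'],296.4,203.9,.06),'scene',onz(d['scene'],331,187,.06))
# torch top: disc in scene & top
print('torch top scene',onz(d['scene'],150+88/2.5,130+92/2.5,.138),'top', onz(d['top'],411.5,210,.138))
t=d['top'];f=t['frame'].astype(int)
m=((f.min(2)>110)&(f.max(2)-f.min(2)<40)).astype(np.uint8)
k=np.zeros_like(m);k[140:240,165:245]=m[140:240,165:245]
# candidate view pose: nail near image centre
n=onz(d['scene'],331,187,.06)
B=T([n[0],n[1]-.045,.30],down(-9.9)); 
plan(cur(),B,11)
Tc=np.array(cam('wrist')['T_tool_cam']); c=dict(K=cam('wrist')['K'],O=B[:3,:3]@Tc[:3,3]+B[:3,3],A=B[:3,:3]@Tc[:3,:3]); print(proj(c,n))
```

```text
nail tip top [0.49143854 0.03049214 0.06      ] scene [0.50183398 0.03283252 0.06      ]
torch top scene [ 0.46482313 -0.30340312  0.138     ] top [ 0.46174232 -0.30756932  0.138     ]
delta cm [-33.95   3.58  10.32] deg [0.   0.01 0.08]
11 rows: cm [-3.087  0.327  0.938] deg [0.    0.001 0.007]
[305.83138744 164.45485095]
```

Request:
{"fn": "apply_moves", "kwargs": {
  "motion": [
    {"x": -1.5, "y": 0.3, "z": 0, "ax": 0, "ay": 0, "az": 0},
    {"x": -3, "y": 0.3, "z": 0, "ax": 0, "ay": 0, "az": 0},
    {"x": -3, "y": 0.3, "z": 0.6, "ax": 0, "ay": 0, "az": 0},
    {"x": -3, "y": 0.3, "z": 1, "ax": 0, "ay": 0, "az": 0},
    {"x": -3, "y": 0.3, "z": 1.2, "ax": 0, "ay": 0, "az": 0},
    {"x": -3, "y": 0.3, "z": 1.2, "ax": 0, "ay": 0, "az": 0},
    {"x": -3, "y": 0.3, "z": 1.2, "ax": 0, "ay": 0, "az": 0},
    {"x": -3, "y": 0.3, "z": 1.2, "ax": 0, "ay": 0, "az": 0},
    {"x": -3, "y": 0.3, "z": 1.2, "ax": 0, "ay": 0, "az": 0},
    {"x": -3, "y": 0.3, "z": 1.2, "ax": 0, "ay": 0, "az": 0},
    {"x": -3, "y": 0.3, "z": 1, "ax": 0, "ay": 0, "az": 0},
    {"x": -2.5, "y": 0.3, "z": 0.5, "ax": 0, "ay": 0, "az": 0},
    {"x": 0, "y": 0, "z": 0, "ax": 0, "ay": 0, "az": 0},
    {"x": 0, "y": 0, "z": 0, "ax": 0, "ay": 0, "az": 0},
    {"x": 0, "y": 0, "z": 0, "ax": 0, "ay": 0, "az": 0}
  ]
}}

```text
clock: 8.53
tcp_pos: [0.5016, -0.0124, 0.2977]
ee_rot: [0.765, 0.644, -0.001, -0.001]
ft_force: [0.1, -0.0, -0.1]
grip_width: 0.0848
grip_force: 0.0
```

Run:
```python
from plan import *
import pickle
c=cam('wrist'); pickle.dump(c,open('w2.pkl','wb')); t=cam('top')
pickle.dump(t,open('t2.pkl','wb'))
im=np.zeros((600,800,3),np.uint8)
im[:338,:540]=cv2.resize(c['frame'],(540,338),interpolation=2)[:,:,::-1]
im[340:600,:650]=cv2.resize(c['frame'][110:214,200:460],(650,260),interpolation=2)[:,:,::-1]
im[:200,545:800]=cv2.resize(t['frame'][150:240,165:280],(255,200),interpolation=2)[:,:,::-1]
cv2.imwrite('pics/w2.png',im)
```

```text
(no output)
```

View pics/w2.png

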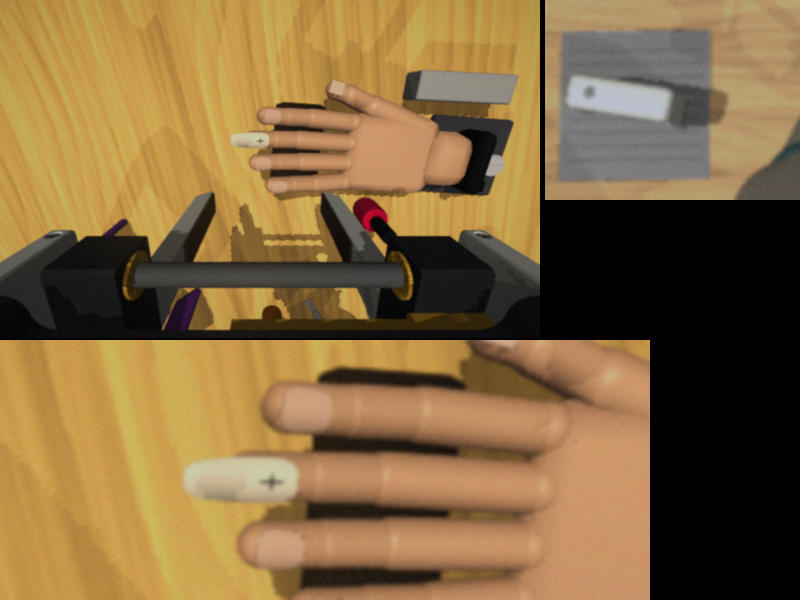

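The lamp stands in the middle of the mat (top inset). The cross is at about wrist px (308,167), on the only long nail, second finger from the image top.

Run:
```python
from plan import *
import pickle
c=pickle.load(open('w2.pkl','rb')); g=cv2.cvtColor(c['frame'],cv2.COLOR_RGB2GRAY).astype(float)
w=g[160:174,300:317]; d=np.clip(np.median(w)-25-w,0,None); yy,xx=np.mgrid[160:174,300:317]
u,v=(d*xx).sum()/d.sum(),(d*yy).sum()/d.sum(); X=onz(c,u,v,.06); print('cross',u,v,X)
a=X; 
for (cu,cv_),z in(((190,478),.063),((400,484),.045),((540,490),.034)):
    p=onz(c,200+cu/2.5,110+(cv_-340)/2.5,z); dd=p-X; print(p.round(4),'yaw',np.degrees(np.arctan2(dd[1],dd[0])))
# hand base mount etc: wrist centre px (450,158)/540*640
p=onz(c,450*640/540,158*640/540,.04);dd=p-X;print('wrist yaw',np.degrees(np.arctan2(dd[1],dd[0])))
t=pickle.load(open('t2.pkl','rb')); f=t['frame'].astype(int)
m=((f.min(2)>135)&(f.max(2)-f.min(2)<40)).astype(np.uint8)
k=np.zeros_like(m);k[160:235,170:235]=m[160:235,170:235]
q=max(cv2.findContours(k,0,1)[0],key=cv2.contourArea)
r=cv2.minAreaRect(np.array([onz(t,u,v,.1)[:2] for u,v in q[:,0]],np.float32)); print('lamp',r)
s=pickle.load(open('c1.pkl','rb'))['scene']; print('scene px of cross',proj(s,X))
# look pose for torch: 
B=T([.464,-.306-.045,.37],down(-33.4)); plan(cur(),B,14)
Tc=np.array(c['T_tool_cam']); e=dict(K=c['K'],O=B[:3,:3]@Tc[:3,3]+B[:3,3],A=B[:3,:3]@Tc[:3,:3]); print(proj(e,[.464,-.306,.138]))
```

```text
cross 309.0084388185654 167.55836849507736 [0.50320959 0.03034212 0.06      ]
[0.4793 0.0368 0.063 ] yaw 164.77427691612192
[0.5432 0.0206 0.045 ] yaw -13.62027829734275
[0.5914 0.0082 0.034 ] yaw -14.10216008500362
wrist yaw -16.004290182080837
lamp ((0.5232143402099609, 0.3283688426017761), (0.1411573886871338, 0.04515967518091202), 80.413330078125)
scene px of cross [330.16712464 187.4158948 ]
delta cm [-34.13   1.97  -7.22] deg [-5.000e-02 -2.000e-02  2.371e+01]
14 rows: cm [-2.383  0.608 -0.515] deg [-0.003 -0.002  1.694]
[282.75161609 175.22563863]
```

Request:
{"fn": "apply_moves", "kwargs": {
  "motion": [
    {"x": 0, "y": 0, "z": -2, "ax": 0, "ay": 0, "az": 0},
    {"x": 0, "y": 0, "z": -3, "ax": 0, "ay": 0, "az": 0},
    {"x": -1.4, "y": 0.6, "z": -2.2, "ax": 0, "ay": 0, "az": 1.7},
    {"x": -2.4, "y": 0.6, "z": 0, "ax": 0, "ay": 0, "az": 1.7},
    {"x": -2.4, "y": 0.6, "z": 0, "ax": 0, "ay": 0, "az": 1.7},
    {"x": -2.4, "y": 0.6, "z": 0, "ax": 0, "ay": 0, "az": 1.7},
    {"x": -2.4, "y": 0.6, "z": 0, "ax": 0, "ay": 0, "az": 1.7},
    {"x": -2.4, "y": 0.6, "z": 0, "ax": 0, "ay": 0, "az": 1.7},
    {"x": -2.4, "y": 0.6, "z": 0, "ax": 0, "ay": 0, "az": 1.7},
    {"x": -2.4, "y": 0.6, "z": 0, "ax": 0, "ay": 0, "az": 1.7},
    {"x": -2.4, "y": 0.6, "z": 0, "ax": 0, "ay": 0, "az": 1.7},
    {"x": -2.4, "y": 0.6, "z": 0, "ax": 0, "ay": 0, "az": 1.7},
    {"x": -2.4, "y": 0.6, "z": 0, "ax": 0, "ay": 0, "az": 1.7},
    {"x": -2.4, "y": 0.6, "z": 0, "ax": 0, "ay": 0, "az": 1.7},
    {"x": -2.4, "y": 0.6, "z": 0, "ax": 0, "ay": 0, "az": 1.7},
    {"x": -2.4, "y": 0.6, "z": 0, "ax": 0, "ay": 0, "az": 1.7},
    {"x": 0, "y": 0, "z": 0, "ax": 0, "ay": 0, "az": 0},
    {"x": 0, "y": 0, "z": 0, "ax": 0, "ay": 0, "az": 0},
    {"x": 0, "y": 0, "z": 0, "ax": 0, "ay": 0, "az": 0}
  ]
}}

```text
clock: 10.22
tcp_pos: [0.464, -0.3424, 0.37]
ee_rot: [0.881, 0.474, 0.0, -0.001]
ft_force: [0.1, -0.0, -0.5]
grip_width: 0.0846
grip_force: 0.0
```

Run:
```python
from plan import *
import pickle
c=cam('wrist'); pickle.dump(c,open('w3.pkl','wb'))
im=np.zeros((600,640,3),np.uint8)
im[:338,:540]=cv2.resize(c['frame'],(540,338),interpolation=2)[:,:,::-1]
im[340:600,:400]=cv2.resize(c['frame'][115:245,200:400],(400,260),interpolation=2)[:,:,::-1]
cv2.imwrite('pics/w3.png',im); print(cur().round(3))
```

```text
[[ 0.551  0.835  0.     0.464]
 [ 0.835 -0.551  0.002 -0.342]
 [ 0.001 -0.001 -1.     0.37 ]
 [ 0.     0.     0.     1.   ]]
```

View pics/w3.png

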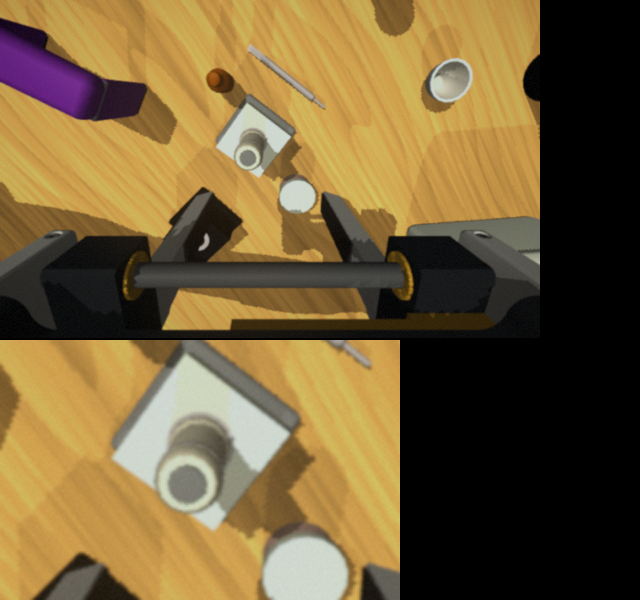

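The torch top is at about px (294.5,186). The bottle at (260,93) and jar (352,230) are clear of the finger line.

Run:
```python
from plan import *
import pickle
c=pickle.load(open('w3.pkl','rb'))
p=onz(c,294.5,186,.138); print('torch top',p)
# collar/dock top centre from dock-top diagonals
D=[onz(c,200+a/2,115+(b-340)/2,.056)[:2] for a,b in((113,447),(183,362),(296,432),(215,528))]
print(np.round(D,4).tolist(),np.mean(D,0), [np.linalg.norm(D[i]-D[(i+1)%4]).round(4) for i in range(4)])
print('oil',onz(c,220*640/540,75*640/540,.072),'jar',onz(c,297*640/540,192*640/540,.036))
plan(cur(),T([p[0],p[1],.286],down(-33.4)))
```

```text
torch top [ 0.46667475 -0.30826443  0.138     ]
[[0.4279, -0.2843], [0.4823, -0.2694], [0.5106, -0.3298], [0.4471, -0.3498]] [ 0.46700042 -0.30832084] [np.float64(0.0565), np.float64(0.0667), np.float64(0.0666), np.float64(0.0682)]
oil [ 0.47928633 -0.22752759  0.072     ] jar [ 0.47346508 -0.40244175  0.036     ]
delta cm [ 2.95 -1.64  8.4 ] deg [-0.04 -0.08 -0.02]
```

Request:
{"fn": "apply_moves", "kwargs": {
  "motion": [
    {"x": 1.5, "y": -0.8, "z": 0, "ax": 0, "ay": 0, "az": 0},
    {"x": 1.45, "y": -0.84, "z": 0, "ax": 0, "ay": 0, "az": 0},
    {"x": 0, "y": 0, "z": 1.8, "ax": 0, "ay": 0, "az": 0},
    {"x": 0, "y": 0, "z": 2.2, "ax": 0, "ay": 0, "az": 0},
    {"x": 0, "y": 0, "z": 2.2, "ax": 0, "ay": 0, "az": 0},
    {"x": 0, "y": 0, "z": 1.4, "ax": 0, "ay": 0, "az": 0},
    {"x": 0, "y": 0, "z": 0.8, "ax": 0, "ay": 0, "az": 0},
    {"x": 0, "y": 0, "z": 0, "ax": 0, "ay": 0, "az": 0},
    {"x": 0, "y": 0, "z": 0, "ax": 0, "ay": 0, "az": 0},
    {"x": 0, "y": 0, "z": 0, "ax": 0, "ay": 0, "az": 0}
  ],
  "jaw": 0.9
}}

```text
clock: 11.1
tcp_pos: [0.4664, -0.3102, 0.2871]
ee_rot: [0.881, 0.473, 0.0, 0.001]
ft_force: [0.3, 0.9, 0.7]
grip_width: 0.0845
grip_force: 0.0
```

Request:
{"fn": "apply_moves", "kwargs": {
  "motion": [
    {"x": 0, "y": 0, "z": 0, "ax": 0, "ay": 0, "az": 0},
    {"x": 0, "y": 0, "z": 0, "ax": 0, "ay": 0, "az": 0},
    {"x": 0, "y": 0, "z": 0, "ax": 0, "ay": 0, "az": 0},
    {"x": 0, "y": 0, "z": 0, "ax": 0, "ay": 0, "az": 0},
    {"x": 0, "y": 0, "z": 0, "ax": 0, "ay": 0, "az": 0},
    {"x": 0, "y": 0, "z": 0, "ax": 0, "ay": 0, "az": 0},
    {"x": 0, "y": 0, "z": 0, "ax": 0, "ay": 0, "az": 0},
    {"x": 0, "y": 0, "z": 0, "ax": 0, "ay": 0, "az": 0},
    {"x": 0, "y": 0, "z": 0, "ax": 0, "ay": 0, "az": 0},
    {"x": 0, "y": 0, "z": 0, "ax": 0, "ay": 0, "az": 0}
  ],
  "jaw": 0,
  "grip_force": 30
}}

```text
clock: 11.93
tcp_pos: [0.4656, -0.3102, 0.2861]
ee_rot: [0.881, 0.473, -0.0, -0.0]
ft_force: [-0.8, 0.3, 0.5]
grip_width: 0.0269
grip_force: 30.0
```

Request:
{"fn": "apply_moves", "kwargs": {
  "motion": [
    {"x": 0, "y": 0, "z": -0.8, "ax": 0, "ay": 0, "az": 0},
    {"x": 0, "y": 0, "z": -1.2, "ax": 0, "ay": 0, "az": 0},
    {"x": 0, "y": 0, "z": -1.5, "ax": 0, "ay": 0, "az": 0},
    {"x": 0, "y": 0, "z": -2, "ax": 0, "ay": 0, "az": 0},
    {"x": 0, "y": 0, "z": -2, "ax": 0, "ay": 0, "az": 0},
    {"x": 0, "y": 0, "z": -2, "ax": 0, "ay": 0, "az": 0},
    {"x": 0, "y": 0, "z": -2, "ax": 0, "ay": 0, "az": 0},
    {"x": 0, "y": 0, "z": -1, "ax": 0, "ay": 0, "az": 0},
    {"x": 0, "y": 0, "z": 0, "ax": 0, "ay": 0, "az": 0},
    {"x": 0, "y": 0, "z": 0, "ax": 0, "ay": 0, "az": 0},
    {"x": 0, "y": 0, "z": 0, "ax": 0, "ay": 0, "az": 0},
    {"x": 0, "y": 0, "z": 0, "ax": 0, "ay": 0, "az": 0}
  ]
}}

```text
clock: 12.93
tcp_pos: [0.4655, -0.3099, 0.4099]
ee_rot: [0.881, 0.473, -0.001, -0.001]
ft_force: [0.5, 1.0, -1.5]
grip_width: 0.0268
grip_force: 30.0
```

Run:
```python
from plan import *
# goal: torch axis = cross z; hover 40 mm above cross. tool z=-cross z, tool y ~ hand x
X=np.array([.5032,.0303,.06]); a=np.radians(-13.5); hx=np.array([np.cos(a),np.sin(a),0]); th=np.radians(18)
n=np.cos(th)*np.array([0,0,1])+np.sin(th)*hx; z=-n; x=np.cross(hx,z); x/=np.linalg.norm(x); y=np.cross(z,x)
Rg=np.column_stack([x,y,z]); L=.18+.05+.042
np.save('goal.npy',np.vstack([T(X+n*L,Rg)]))
print('touch tcp',X+n*L)
B=T(X+n*(L+.04),Rg); A=cur(); print(B[:3,3])
up=T([.54,.02,.42],down(-13.5)); plan(A,up,12); plan(up,B)
```

```text
touch tcp [0.58493024 0.0106783  0.31868737]
[0.5969494  0.00779276 0.35672963]
delta cm [ 31.6  -12.06  -0.98] deg [-1.40e-01 -2.00e-02 -2.01e+01]
12 rows: cm [ 2.774 -0.573 -0.084] deg [-0.012 -0.002 -1.675]
delta cm [0.14 5.82 6.33] deg [18. -0. -0.]
```

Request:
{"fn": "apply_moves", "kwargs": {
  "motion": [
    {"x": 1.4, "y": -0.3, "z": 0, "ax": 0, "ay": 0, "az": -0.8},
    {"x": 2.8, "y": -0.57, "z": -0.1, "ax": 0, "ay": 0, "az": -1.7},
    {"x": 2.8, "y": -0.57, "z": -0.1, "ax": 0, "ay": 0, "az": -1.7},
    {"x": 2.8, "y": -0.57, "z": -0.1, "ax": 0, "ay": 0, "az": -1.7},
    {"x": 2.8, "y": -0.57, "z": -0.1, "ax": 0, "ay": 0, "az": -1.7},
    {"x": 2.8, "y": -0.57, "z": -0.1, "ax": 0, "ay": 0, "az": -1.7},
    {"x": 2.8, "y": -0.57, "z": -0.1, "ax": 0, "ay": 0, "az": -1.7},
    {"x": 2.8, "y": -0.57, "z": -0.1, "ax": 0, "ay": 0, "az": -1.7},
    {"x": 2.8, "y": -0.57, "z": -0.1, "ax": 0, "ay": 0, "az": -1.7},
    {"x": 2.8, "y": -0.57, "z": -0.1, "ax": 0, "ay": 0, "az": -1.7},
    {"x": 2.8, "y": -0.57, "z": -0.1, "ax": 0, "ay": 0, "az": -1.7},
    {"x": 2.8, "y": -0.57, "z": 0, "ax": 0, "ay": 0, "az": -1.7},
    {"x": 1.4, "y": -0.3, "z": 0, "ax": 0, "ay": 0, "az": -0.8},
    {"x": 0, "y": 0, "z": 0, "ax": 0, "ay": 0, "az": 0}
  ]
}}

```text
clock: 14.1
tcp_pos: [0.5408, 0.0264, 0.42]
ee_rot: [0.782, 0.623, -0.0, -0.001]
ft_force: [-0.9, 0.3, -1.0]
grip_width: 0.0268
grip_force: 30.0
```

Request:
{"fn": "apply_moves", "kwargs": {
  "motion": [
    {"x": 0, "y": 0.9, "z": 0, "ax": 2, "ay": 0, "az": 0},
    {"x": 0, "y": 0.9, "z": 0, "ax": 3, "ay": 0, "az": 0},
    {"x": 0, "y": 0.9, "z": 0, "ax": 3, "ay": 0, "az": 0},
    {"x": 0, "y": 0.9, "z": 0, "ax": 3, "ay": 0, "az": 0},
    {"x": 0, "y": 0.9, "z": 0, "ax": 3, "ay": 0, "az": 0},
    {"x": 0, "y": 0.9, "z": 0, "ax": 2.5, "ay": 0, "az": 0},
    {"x": 0, "y": 0.4, "z": 0, "ax": 1.5, "ay": 0, "az": 0},
    {"x": 0, "y": 0, "z": 0, "ax": 0, "ay": 0, "az": 0},
    {"x": 0, "y": 0, "z": 0, "ax": 0, "ay": 0, "az": 0}
  ]
}}

```text
clock: 14.85
tcp_pos: [0.5965, 0.0074, 0.413]
ee_rot: [0.775, 0.612, -0.098, -0.122]
ft_force: [-0.2, 0.6, -0.4]
grip_width: 0.0265
grip_force: 30.0
```

Run:
```python
from plan import *
G=np.load('goal.npy'); B=G.copy(); B[:3,3]-=.02*G[:3,2]; A=cur(); print(A[:3,3]); plan(A,B)
```

```text
[0.59651386 0.00743066 0.41299893]
delta cm [0.06 1.77 7.34] deg [-0.01  0.1   0.01]
```

Now to a 20 mm hover above the cross, then I'll check foot and cross in two views.

Request:
{"fn": "apply_moves", "kwargs": {
  "motion": [
    {"x": 0.06, "y": 0.9, "z": 1.2, "ax": 0, "ay": 0, "az": 0},
    {"x": 0, "y": 0.87, "z": 1.8, "ax": 0, "ay": 0, "az": 0},
    {"x": 0, "y": 0, "z": 1.8, "ax": 0, "ay": 0, "az": 0},
    {"x": 0, "y": 0, "z": 1.4, "ax": 0, "ay": 0, "az": 0},
    {"x": 0, "y": 0, "z": 0.8, "ax": 0, "ay": 0, "az": 0},
    {"x": 0, "y": 0, "z": 0.34, "ax": 0, "ay": 0, "az": 0},
    {"x": 0, "y": 0, "z": 0, "ax": 0, "ay": 0, "az": 0},
    {"x": 0, "y": 0, "z": 0, "ax": 0, "ay": 0, "az": 0},
    {"x": 0, "y": 0, "z": 0, "ax": 0, "ay": 0, "az": 0}
  ]
}}

```text
clock: 15.6
tcp_pos: [0.5915, 0.0111, 0.3393]
ee_rot: [0.775, 0.613, -0.096, -0.122]
ft_force: [-0.5, 0.2, -1.6]
grip_width: 0.0268
grip_force: 30.0
```

Run:
```python
from plan import *
import pickle
G=np.load('goal.npy'); B=G.copy(); B[:3,3]-=.02*G[:3,2]; A=cur(); plan(A,B)
w=cam('wrist'); s=cam('scene'); pickle.dump((w,s),open('w4.pkl','wb'))
F=A[:3,3]+A[:3,2]*.272; X=[.5032,.0303,.06]
for n,c in(('w',w),('s',s)): print(n,'foot',proj(c,F),'origin',proj(c,A[:3,3]+A[:3,2]*.23),'cross',proj(c,X))
print(F)
im=np.zeros((600,800,3),np.uint8)
u,v=proj(w,X).astype(int); print(u,v)
a=w['frame'][60:260,180:440]; im[:400,:520]=cv2.resize(a,(520,400),interpolation=2)[:,:,::-1]
b=s['frame'][145:215,290:360]; im[:280,520:800]=cv2.resize(b,(280,280),interpolation=2)[:,:,::-1]
cv2.imwrite('pics/w4.png',im)
```

```text
delta cm [-0.19  0.04  0.16] deg [0.11 0.04 0.19]
w foot [316.0889489  206.61253834] origin [315.86339999 223.16686527] cross [316.00065009 201.56655526]
s foot [331.19720531 181.84225506] origin [331.92531197 170.35636058] cross [330.14953084 187.4158224 ]
[0.51020016 0.03037544 0.08046419]
316 201
```

View pics/w4.png

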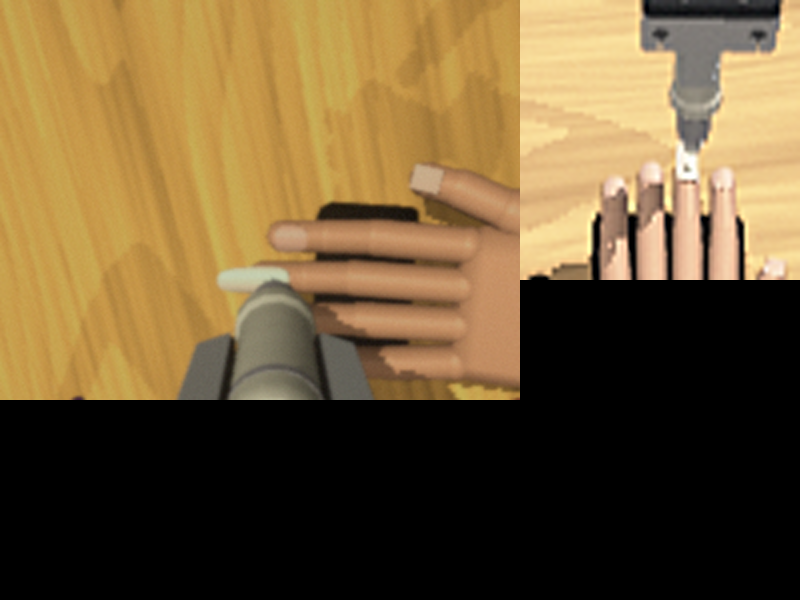

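The foot sits just above the nail in both views, with the nose tip at scene px ~(332,182) and the cross at ~(332,187). I'll refine the lateral offset numerically, averaging the noisy pose readings.

Run:
```python
from plan import *
import pickle
ps=[];gs=0
for i in range(8):
    s=cam('scene'); gs=gs+cv2.cvtColor(s['frame'],cv2.COLOR_RGB2GRAY).astype(float)/8; ps.append(cur())
p=np.array([m[:3,3] for m in ps]); print('std',p.std(0).round(5)); A=ps[-1].copy(); A[:3,3]=p.mean(0)
G=np.load('goal.npy'); B=G.copy(); B[:3,3]-=.02*G[:3,2]; plan(A,B)
F=A[:3,3]+A[:3,2]*.272; print('foot pred',proj(s,F),'landing',proj(s,F+A[:3,2]*.02),'org',proj(s,A[:3,3]+A[:3,2]*.23))
print('scale px per mm y',proj(s,[.5032,.0313,.06])-proj(s,[.5032,.0303,.06]),'along x',proj(s,[.5042,.0303,.06])-proj(s,[.5032,.0303,.06]))
np.set_printoptions(linewidth=200)
print('cols 324-339'); 
for r in range(164,194): print(r,gs[r,322:342].round().astype(int))
```

```text
std [1.e-04 3.e-05 2.e-04]
delta cm [-0.2   0.06  0.09] deg [0.   0.06 0.19]
foot pred [331.16558055 181.78316029] landing [330.83169775 187.00166275] org [331.89832193 170.33060031]
scale px per mm y [ 0.39349188 -0.0475899 ] along x [0.1062362  0.21674999]
cols 324-339
164 [212 214 214 214 217 226 169 129 119 122 123 123 123 122 122 121 144 138 219 214]
165 [219 220 220 219 221 224 139 131 119 122 122 122 122 122 121 120 121 138 225 216]
166 [212 212 210 213 217 201 119 131 120 124 126 125 125 126 124 122 125 134 226 221]
167 [217 217 217 220 223 176 140 127 133 135 139 138 139 136 132 129 135 140 212 217]
168 [217 218 216 218 223 150 165 126 132 136 140 140 141 137 130 129 133 202 216 220]
169 [214 214 215 219 225 157 156 152 136 132 135 137 138 134 128 135 161 223 176 215]
170 [220 219 218 220 224 173 124 160 165 143 139 142 145 138 138 169 213 174 188 218]
171 [217 214 212 214 216 187 130 142 156 162 162 166 167 166 174 182 177 119 212 220]
172 [213 213 211 213 219 225 176 125 128 146 155 160 162 161 161 129 133 166 227 222]
173 [220 219 219 219 220 224 212 130 126 140 139 138 1
[... 1051 characters left out ...]
206 204 204]
186 [229 238 230 194 196 216 198 243 247 176 247 254 223 202 204 204 200 200 202 205]
187 [226 237 235 210 213 212 141 247 248 137 191 254 224 187 190 190 190 201 222 232]
188 [227 237 242 198 198 198 136 238 251 254 255 255 231 190 196 189 197 212 227 240]
189 [225 238 247 189 198 201 138 203 240 246 253 247 220 204 209 168 197 213 225 239]
190 [189 201 203 163 211 213 137 145 141 129 167 106 198 210 212 147 191 226 226 237]
191 [122 114  91  76 223 220 134 150 196 208 233 201 172 210 209 146 158 237 212 237]
192 [130 123 102  82 224 216 131 151 195 206 226 196 173 209 212 149 113 196 156 229]
193 [130 124 103  82 222 214 124 155 196 202 227 205 175 227 229 162 121 193 203 231]
```

Foot and cross share the same +1.3 px image bias, so the −2 mm correction in tool x stands. I'll apply it and approach.

Request:
{"fn": "apply_moves", "kwargs": {
  "motion": [
    {"x": -0.2, "y": 0.06, "z": 0.3, "ax": 0, "ay": 0, "az": 0},
    {"x": 0, "y": 0, "z": 0.4, "ax": 0, "ay": 0, "az": 0},
    {"x": 0, "y": 0, "z": 0.4, "ax": 0, "ay": 0, "az": 0},
    {"x": 0, "y": 0, "z": 0.3, "ax": 0, "ay": 0, "az": 0},
    {"x": 0, "y": 0, "z": 0.2, "ax": 0, "ay": 0, "az": 0},
    {"x": 0, "y": 0, "z": 0, "ax": 0, "ay": 0, "az": 0},
    {"x": 0, "y": 0, "z": 0, "ax": 0, "ay": 0, "az": 0},
    {"x": 0, "y": 0, "z": 0, "ax": 0, "ay": 0, "az": 0},
    {"x": 0, "y": 0, "z": 0, "ax": 0, "ay": 0, "az": 0}
  ]
}}

```text
clock: 16.85
tcp_pos: [0.5864, 0.0103, 0.3233]
ee_rot: [0.775, 0.613, -0.097, -0.123]
ft_force: [0.1, 0.4, -1.8]
grip_width: 0.0267
grip_force: 30.0
```

```bash
cat > chk.py <<'E'
from plan import *
ps=[];fs=[]
for i in range(8): cam('scene'); ps.append(cur()); fs.append(env.read_state()['ft_force'])
A=ps[-1]; A[:3,3]=np.mean([m[:3,3] for m in ps],0)
f=np.mean(fs,0); print('force',f.round(2),'std',np.std(fs,0).round(2),'along -z',-f@A[:3,2])
G=np.load('goal.npy'); plan(A,G)
E
python3 chk.py
```

```text
force [ 0.09 -0.07 -1.03] std [0.39 0.31 0.29] along -z -0.944653959440945
delta cm [ 0.   -0.    0.47] deg [0.   0.06 0.19]
```

Request:
{"fn": "apply_moves", "kwargs": {
  "motion": [
    {"x": 0, "y": 0, "z": 0.2, "ax": 0, "ay": 0, "az": 0},
    {"x": 0, "y": 0, "z": 0.2, "ax": 0, "ay": 0, "az": 0},
    {"x": 0, "y": 0, "z": 0.1, "ax": 0, "ay": 0, "az": 0},
    {"x": 0, "y": 0, "z": 0, "ax": 0, "ay": 0, "az": 0},
    {"x": 0, "y": 0, "z": 0, "ax": 0, "ay": 0, "az": 0}
  ]
}}

```text
clock: 17.67
tcp_pos: [0.5848, 0.0107, 0.3182]
ee_rot: [0.775, 0.613, -0.097, -0.123]
ft_force: [-0.7, -0.2, -0.5]
grip_width: 0.0263
grip_force: 30.0
```

```bash
python3 chk.py
```

```text
force [-0.01  0.11 -1.54] std [0.37 0.54 0.59] along -z -1.4795083876849164
delta cm [ 0.   -0.   -0.04] deg [0.   0.06 0.19]
```

Not touching yet. I'll go another 2 mm.

Request:
{"fn": "apply_moves", "kwargs": {
  "motion": [
    {"x": 0, "y": 0, "z": 0.1, "ax": 0, "ay": 0, "az": 0},
    {"x": 0, "y": 0, "z": 0.1, "ax": 0, "ay": 0, "az": 0},
    {"x": 0, "y": 0, "z": 0, "ax": 0, "ay": 0, "az": 0},
    {"x": 0, "y": 0, "z": 0, "ax": 0, "ay": 0, "az": 0}
  ]
}}

```text
clock: 18.4
tcp_pos: [0.5843, 0.0108, 0.3166]
ee_rot: [0.775, 0.613, -0.097, -0.123]
ft_force: [0.6, -0.1, 0.4]
grip_width: 0.0266
grip_force: 30.0
```

```bash
python3 chk.py
```

```text
force [ 0.17 -0.16  0.2 ] std [0.67 0.49 0.32] along -z 0.2564232252327684
delta cm [ 0.01 -0.01 -0.23] deg [0.02 0.06 0.19]
```

About 1.5 N over baseline, so contact is made, as expected within 1 mm. I'll press 3.5 mm more.

Request:
{"fn": "apply_moves", "kwargs": {
  "motion": [
    {"x": 0, "y": 0, "z": 0.1, "ax": 0, "ay": 0, "az": 0},
    {"x": 0, "y": 0, "z": 0.1, "ax": 0, "ay": 0, "az": 0},
    {"x": 0, "y": 0, "z": 0.1, "ax": 0, "ay": 0, "az": 0},
    {"x": 0, "y": 0, "z": 0.05, "ax": 0, "ay": 0, "az": 0},
    {"x": 0, "y": 0, "z": 0, "ax": 0, "ay": 0, "az": 0},
    {"x": 0, "y": 0, "z": 0, "ax": 0, "ay": 0, "az": 0},
    {"x": 0, "y": 0, "z": 0, "ax": 0, "ay": 0, "az": 0}
  ]
}}

```text
clock: 19.38
tcp_pos: [0.5832, 0.011, 0.3132]
ee_rot: [0.775, 0.613, -0.097, -0.123]
ft_force: [1.3, -0.3, 1.1]
grip_width: 0.0266
grip_force: 30.0
```

```bash
python3 chk.py
python3 - <<'E'
from plan import *
w=cam('wrist'); s=cam('scene'); t=cam('top')
im=np.zeros((480,800,3),np.uint8)
im[:400,:520]=cv2.resize(w['frame'][60:260,180:440],(520,400),interpolation=2)[:,:,::-1]
im[:280,520:800]=cv2.resize(s['frame'][160:200,312:352],(280,280),interpolation=2)[:,:,::-1]
im[285:475,525:795]=cv2.resize(t['frame'][150:240,165:293],(270,190),interpolation=2)[:,:,::-1]
cv2.imwrite('pics/w5.png',im)
A=cur(); print(proj(s,A[:3,3]+A[:3,2]*.23), proj(s,[.5032,.0303,.06]))
E
```

```text
force [ 1.45 -0.29  1.4 ] std [0.52 0.53 0.64] along -z 1.7883626863004414
delta cm [ 0.   -0.   -0.58] deg [0.01 0.06 0.19]
[330.60062762 177.91472732] [330.14953084 187.4158224 ]
```

View pics/w5.png

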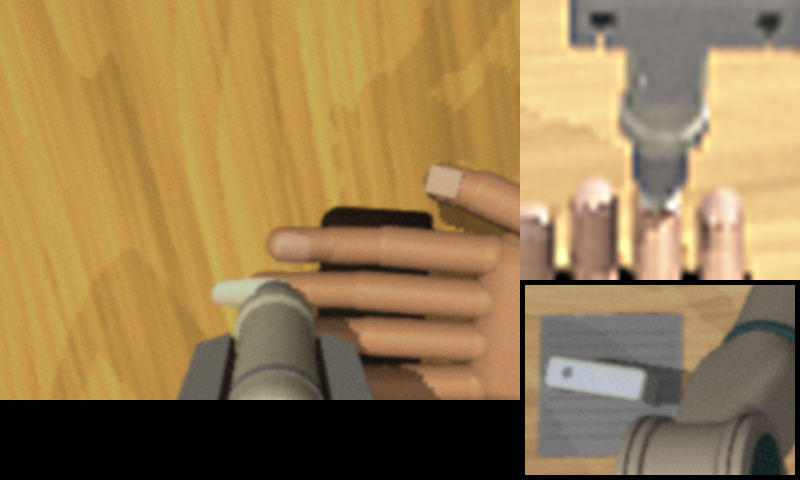

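The foot presses the nail at the cross, centred between the nail's sides. Force along the torch is about 3.0 N over baseline, so the foot is pushed in about 5 mm. The lamp is standing on the mat, so I'm handing in.

```bash
python3 -c "
from rig import env
print(env.sign_off())"
```

```text
the job is handed in; nothing more can be done
None
```

The job is handed in; no verdict came back. The arch lamp stands within about 1 mm of the mat's measured middle, and the gripped torch is pressing the cross on the long nail at roughly 3 N, with its foot about half-way in.

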